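# Check a glass cell in the open light beam

### The arm

A 6-joint arm with a two-finger parallel gripper is mounted at the origin on the work surface. World frame = base frame: x ahead of the robot, y to its left, z up, the work surface at z = 0. Lengths are in mm, angles in rad, forces in N, time in s.
With the tool pointing down it reaches from about 275 to 775 mm from the base axis. Payload 14.6 kg.
Tool frame: the origin (TCP) lies at the very end of the fingers, on their centre line; the grasp point (between the pads) lies arm.hold_point_z behind it (arm.hold_point_z is the distance from the TCP to the grasp point, in mm); z points along the fingers, y is the line along which they close (so a half turn about z gives the same grasp; the last joint's range is limited). The gripper opens to 85 mm and grips with 20 to 120 N. Pads are 22 mm wide; open, the fingers measure 114 mm over their backs; the gripper's body (76 mm by 85 mm) begins 54 mm behind the grasp point. The pads swing forward as they close: fully open they stand 13 mm farther back than shut.
Start: joints at [1.132, 0.263, -0.048, 1.259, 0, 1.415], TCP at [147.007, 504.001, 231.278] pointing down, gripper open.
Joint ranges: [-2.65, 2.65], [-0.89, 1.7], [-1.18, 1.37], [-2.13, 2.11], [-1.35, 1.29], [-3.14, 3.14]. Speed limits (rad/s): [1.89, 1.89, 2.57, 2.79, 3.14, 3.14].

### API

Orientations are given as a rotation vector (axis times angle).
In Python, from station import arm gives the robot as it stands. The module is installed in compiled form; this text tells all that it offers. Calls block until the motion is done:
- arm.move_to(position, orientation): joint-space move of the TCP to a pose.
- arm.move_straight(position, vel=150, attitude=None, contact_N=None): straight line of the TCP; attitude=None keeps the orientation; vel is the mean speed in mm/s. With contact_N (N) it stops when the force on the tool has changed by that much, and returns True; else False.
- arm.set_joints(angles): joint-space move.
- arm.move_gripper(opening, squeeze=None): opening from 0.0 (shut) to 1.0 (fully open); squeeze is the grip in N (None keeps the last); returns when the fingers have stopped.
- arm.dwell(seconds).
- arm.solve_ik(position, orientation): joint angles nearest the present ones, or None.
- arm.state(): the state.
- arm.get_image(name): name is "side" or "top"; returns (picture, depth): 400x640x3 uint8, blue, green, red; 400x640 float32, mm along the optical axis (not along the pixel's ray), 0 where there is no reading.
- arm.camera_params(name): a dict with "vfov" (degrees; the focal length in pixels is half the picture's height over the tangent of half this angle, whatever the lens; pixels are square), "cx", "cy" (the principal point, pixels), "distortion" ([k1, k2, p1, p2, k3] as OpenCV has them; the pictures are not rectified), "R" (3x3) and "t" (3): a world point X has camera coordinates R X + t. Camera axes: x right, y down, z forward; pixel columns grow to the right and rows downward; lengths in mm; the calibration is good to about 2 mm. A picture is of the moment at which its call begins. camera_params takes no time and is no camera call.
A pose or a line that the arm cannot do raises arm.Unreachable and nothing moves.
- arm.sign_off(): hands the job in; it is judged then, once.
The state is a dict: "time": time; "joint_positions": joint angles; "qd": joint speeds; "joint_torque": joint torques, N m; "tcp_pos": TCP position; "eef_rot": TCP orientation; "force": force on the tool from outside, world axes, zero at the start; "wrist_torque": the same for the moment, N m; "grip_width": opening from 0.0 (shut) to 1.0 (fully open); "grip_force": force on a finger pad.
Only numpy, scipy, OpenCV 4.12 (cv2) and the standard library are available. Lean on these libraries where they do the work, as an engineer would, in place of code of your own. Each camera call takes 0.05 s, during which the arm holds its last target. There are 200 camera calls.

### The job

First lower the open blue lid of the lamp house gently until it is fully shut, so that no stray light gets out. Then take the glass cell with the blue stopper from the rack, touching only its two frosted faces (not the clear ones or the stopper), and hold it upright and still in the light path, about midway between the lamp's lens tube and the detector, so that the beam passes squarely through both clear faces, centred sideways and at about half the glass's height. Finish while still holding it there, resting on nothing, with the lid shut and everything else left where it is.

Things in the scene. Friction and masses are not known exactly. Their poses are not given: they have to be found in the camera images.
- bench: Optical bench, fixed: breadboard (x -70..70, y -150..260, 12 mm high). Origin on the table below the middle of the light path, z up; the beam runs along y at z 95. Lamp house: grey open-topped box, x -60..60, y 95..235, z to 138; its black lens tube (36-46 mm thick) ends at y 55. Detector: blue head on a post, top at z 120; its tube (32 mm thick) ends at y -55. 110 mm are free between the tubes.
- light_path (a point): Middle of the light path on the beam's centre line, 95 mm above the table, midway between the ends of the two lens tubes. Axes as the bench's: y along the beam (towards the lamp), x level across it, z up.
- lamp_lid (a joint): Angle of the blue lamp house lid, rad: 0 fully shut, larger is more open. Plate 120 mm from hinge to free edge, 144 mm wide, 6 mm thick, hinged at the lamp house's top edge away from the robot; the free edge rises on the robot's side. Stiff hinge (0.15 N m): it stays where it is left and must be pushed right down. Shut, its upper face is level at z 144. Starts 0.6 to 1.1 open.
- lid_hinge (a point): Middle of the lid's hinge line, at x 60, y 165, z 138 mm of the bench, level with the plate's under face. Its axes turn with the lid: -x points in the plate to the free edge, y along the hinge (as the bench's y), z out of the outer (upper) face.
- lid_edge (a point): Middle of the lid's free edge on its outer (upper) face: 120 mm from the hinge, 6 mm out of the under face. Axes as lid_hinge; moves with the lid.
- cell_rack: Cream rack, 190 x 50 x 28 mm, fixed. Origin in the middle of its underside, z up. Four slots in a row at x -67.5, -22.5, 22.5 and 67.5 mm, each 25.5 x 15.5 mm, 18 mm deep (slot floor 10 mm above the table). A cell stands in each, its x axis along the rack's x; the blue-stoppered one may be in any slot.
- cell_blue: The cell to check: rectangular glass cell with a BLUE stopper, 14 to 26 g, 22.5 (x) x 12.5 (y) x 45 mm tall. Origin at the centre of its underside, z up. Faces +y and -y are FROSTED (white, 12.5 mm apart): grip these. Faces +x and -x are CLEAR: do not touch. The stopper (17.5 x 9 mm) stands 8 mm above the glass. In the rack the lowest 18 mm are in the slot, 27 mm of glass stand free.
- window (a point): Point inside cell_blue on its centre line, 22 mm above its underside, where the light is to pass. Axes as the cell's: x is the light's way through.
- cell_white1: First optical glass cell of the same make and size as cell_blue but with a WHITE stopper, standing in another slot of the rack; leave it there. Origin and axes as for cell_blue.
- cell_white2: Second optical glass cell of the same make and size as cell_blue but with a WHITE stopper, standing in another slot of the rack; leave it there. Origin and axes as for cell_blue.
- cell_white3: Third optical glass cell of the same make and size as cell_blue but with a WHITE stopper, standing in another slot of the rack; leave it there. Origin and axes as for cell_blue.
- tube_rack: Bystander: cream rack 100 x 240 x 45 mm with capped blood tubes (102 mm high over the caps), loose. Origin at the centre of its underside.
- pipette: Bystander: white pipette with a yellow tip lying flat, about 310 mm long along its x axis, 26 mm high, loose. Origin on the table near its middle.
- rinse_bottle: Bystander: white round bottle with a red cap, 66 mm diameter, 170 mm high, loose. Origin at the centre of its underside.
- wipes_box: Bystander: pale blue box of wipes, 120 x 220 x 75 mm (wipe up to about 105 mm), loose. Origin at the centre of its underside.
- stopper_dish: Bystander: shallow glass dish with spare stoppers, 84 mm diameter, 14 mm high, loose. Origin at the centre of its underside.
There are look-alikes about, which are no part of the job. What is shaped like the cell_blue but red or yellow is not meant.

How it is judged:
By the outcome, as a careful person would: the job done as asked, in the order asked, and still so for the second after the job is handed in, while the arm keeps its last pose, push and grip.
It also fails if it takes over 59 s, if anything falls off the work surface, if the arm or the gripper's body presses on something with over 40 N, if the wrist force passes 120 N, or if a joint passes its speed limit or range.

## Working session

There is one attempt and no reset: what is moved stays moved. The work goes in short steps, each a Python script; the robot and the scene stay as the last script left them, time stands still between calls to the robot, and variables do not carry over. Pictures are saved under pics/ and viewed, at most 10 in all, crops included, and the job is handed in when it is done.

```bash
mkdir -p pics
cat > h.py <<'E'
import numpy as np, cv2
from station import arm
def snap(n,tag):
    im,d=arm.get_image(n); cv2.imwrite(f'pics/{tag}.png',im); np.savez(f'{tag}.npz',im=im,d=d); return im,d
def cam(n):
    p=arm.camera_params(n); f=200/np.tan(np.radians(p['vfov'])/2)
    K=np.array([[f,0,p['cx']],[0,f,p['cy']],[0,0,1]]); return K,np.array(p['distortion'],float),np.array(p['R']),np.array(p['t'])
def rays(n,px):
    K,D,R,t=cam(n); u=cv2.undistortPoints(np.array(px,float).reshape(-1,1,2),K,D).reshape(-1,2)
    return -R.T@t, np.c_[u,np.ones(len(u))]@R   # origin, dirs (cam z=1)
def onplane(n,px,z):
    o,d=rays(n,px); return o+d*((z-o[2])/d[:,2])[:,None]
def cloud(n,d):
    v,u=np.nonzero(d>0); o,r=rays(n,np.c_[u,v]); X=np.full(d.shape+(3,),np.nan); X[v,u]=o+r*d[v,u][:,None]; return X
def proj(n,P):
    K,D,R,t=cam(n); return cv2.projectPoints(np.array(P,float).reshape(-1,1,3),cv2.Rodrigues(R)[0],t,K,D)[0].reshape(-1,2)
E
python3 - <<'E'
from h import *
for n in('top','side'):
    snap(n,n+'0'); K,D,R,t=cam(n); print(n,K[0,0],-R.T@t,R.round(2).tolist())
s=arm.state(); print(s['time'],s['eef_rot'],arm.hold_point_z,s['grip_width'])
E
```

```text
top 515.8803544718983 [ 409.84416707   79.15766412 1776.77421894] [[-0.01, -1.0, 0.0], [-1.0, 0.01, -0.07], [0.07, -0.01, -1.0]]
side 460.65982835798764 [  37.08945807 -635.15727752  907.99015421] [[0.83, -0.56, -0.01], [-0.38, -0.55, -0.74], [0.41, 0.62, -0.67]]
0.1 [-4.44182335e-01 -3.10976234e+00  1.40580550e-03] 18.700000000000003 1.001651439736747
```

View pics/top0.png

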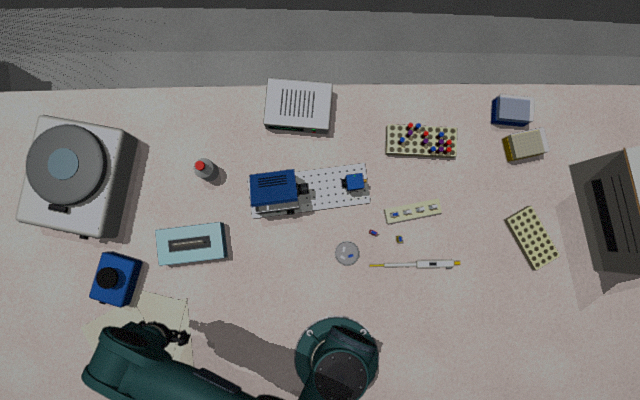

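View pics/side0.png

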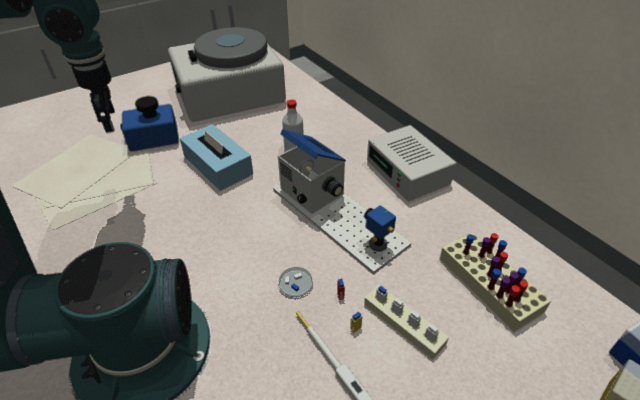

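Rack at top (413,212) / side (405,320). Candidates for the cell in side: blue stopper in rack (382,291), white ones (398,306), (415,320), (432,332), loose red (341,290), loose yellow (356,322), and a blue spare stopper in the dish (295,288). By the description I choose (382,291), and will check it in a close crop. The lid is open at side (312,145).

Run:
```python
from h import *
s=np.load('side0.npz')['im'];t=np.load('top0.npz')['im']
c=lambda im,x0,y0,x1,y1,w,h:cv2.resize(im[y0:y1,x0:x1],(w,h),interpolation=cv2.INTER_CUBIC)
a=c(s,355,275,455,360,400,340); b=c(t,370,190,450,258,400,340)
cv2.imwrite('pics/rack.png',np.hstack([a,b]))
a=c(s,265,120,415,270,400,400); b=c(t,240,150,390,225,400,200)
cv2.imwrite('pics/bench.png',np.hstack([a,np.vstack([b,0*b])]))
for n in('top','side'):
    z=np.load(n+'0.npz');X=cloud(n,z['d'])
    for nm,px in dict(top=[('rack',(412,212)),('lid',(273,183)),('board',(330,200)),('det',(353,180))],side=[('bluestop',(382,291)),('lid',(312,147)),('board',(360,237))])[n]:
        print(n,nm,X[px[1],px[0]].round(0))
```

```text
top rack [ 493. -267.   28.]
top lid [583. 195. 171.]
top board [538.  11.  16.]
top det [595. -60. 122.]
side bluestop [ 482. -208.   64.]
side lid [544. 161. 205.]
side board [573. -16.   8.]
```

View pics/rack.png

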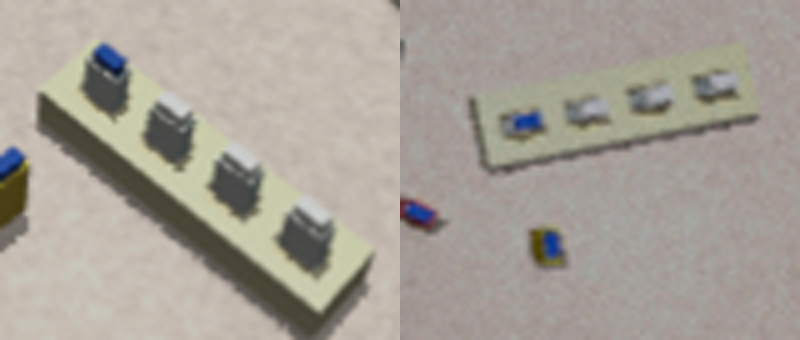

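View pics/bench.png

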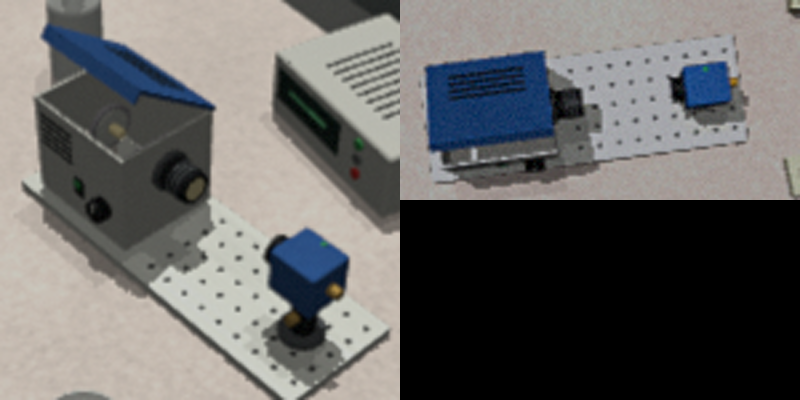

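The crop confirms a clear-glass cell with blue stopper in the rack's near-bench slot (top ≈ (394,214)). The red and yellow cells lie loose outside the rack. The bench crop shows the lid open toward the robot, and all board corners visible in the top view.

```bash
cat > fit.py <<'E'
from h import *
def big(m,seed,k=5):
    m=cv2.morphologyEx(m.astype(np.uint8),cv2.MORPH_CLOSE,np.ones((k,k)))
    n,l=cv2.connectedComponents(m); return l==l[seed[1],seed[0]] if m[seed[1],seed[0]] else m*0>0
def rect(n,mask,z):
    c=max(cv2.findContours(mask.astype(np.uint8),cv2.RETR_EXTERNAL,cv2.CHAIN_APPROX_NONE)[0],key=len).reshape(-1,2)
    P=onplane(n,cv2.convexHull(c).reshape(-1,2),z)[:,:2]
    (cx,cy),(w,h),a=cv2.minAreaRect(P.astype(np.float32))
    if w<h: w,h,a=h,w,a+90
    return np.array([cx,cy]),w,h,(a%180)
if __name__=='__main__':
  for n,rs,bs in(('top',(420,203),(330,200)),('side',(405,320),(360,237))):
    z=np.load(n+'0.npz');im,d=z['im'],z['d'];X=cloud(n,d);hsv=cv2.cvtColor(im,cv2.COLOR_BGR2HSV)
    near=np.hypot(X[...,0]-490,X[...,1]+270)<150
    cream=(hsv[...,0]>22)&(hsv[...,0]<40)&(hsv[...,1]>25)&near
    if n=='side': cream&=(hsv[...,2]>150)
    ys,xs=np.nonzero(cv2.erode(cream.astype(np.uint8),np.ones((3,3)))); 
    print(n,'rackHSV',hsv[rs[1],rs[0]],'board',hsv[bs[1],bs[0]],'table',hsv[260,300],cream.sum())
    nlab,l,st,_=cv2.connectedComponentsWithStats(cv2.morphologyEx(cream.astype(np.uint8),cv2.MORPH_CLOSE,np.ones((3,3))))
    k=1+st[1:,4].argmax(); print(' rack',rect(n,l==k,28))
    near=np.hypot(X[...,0]-570,X[...,1]-50)<260
    bd=(hsv[...,1]<14)&(hsv[...,2]>110)&near
    cv2.imwrite(f'pics/m_{n}.png',np.hstack([cream*255,bd*255]).astype(np.uint8))
    nlab,l,st,_=cv2.connectedComponentsWithStats(cv2.morphologyEx(bd.astype(np.uint8),cv2.MORPH_CLOSE,np.ones((3,3))))
    k=1+st[1:,4].argmax(); print(' board',st[k],rect(n,l==k,12))
    blue=(hsv[...,0]>100)&(hsv[...,0]<125)&(hsv[...,1]>120)
    nlab,l,st,ce=cv2.connectedComponentsWithStats(blue.astype(np.uint8))
    for k in range(1,nlab):
        if st[k,4]>6 and np.hypot(*(np.nanmean(X[l==k][:,:2],0)-[530,0]))<300: print('  blue',ce[k].round(1),st[k,4],np.nanmedian(X[l==k],0).round(0), onplane(n,[ce[k]],59)[0].round(1))
E
python3 fit.py
```

```text
top rackHSV [ 29  40 167] board [107  10 171] table [ 12  20 165] 685
 rack (array([ 497.80206299, -268.99969482]), 192.54066467285156, 51.544498443603516, 100.38535022735596)
 board [ 260  126  115  102 4011] (array([630.75073242,  51.6932373 ]), 379.2116394042969, 323.2747802734375, 27.60724639892578)
  blue [272.9 187.8] 1453 [566. 195. 185.] [578.6 203.5  59. ]
  blue [354.3 181.5] 261 [589. -63. 119.] [596.3 -69.4  59. ]
  blue [394.9 213.9] 14 [ 485. -202.   64.] [ 485.8 -203.1   59. ]
  blue [373.2 232.1] 10 [ 427. -129.   56.] [ 426.3 -129.2   59. ]
  blue [399.9 238.6] 11 [ 402. -219.   53.] [ 403.2 -218.1   59. ]
  blue [350.1 255.3] 9 [350. -55.  10.] [350.4 -50.9  59. ]
side rackHSV [ 32  38 203] board [ 38  14 203] table [ 14  26 197] 1044
 rack (array([ 499.66659546, -267.98324585]), 191.54185485839844, 50.59665298461914, 100.39395332336426)
 board [ 314  194   97   77 2456] (array([585.33581543,   6.60105896]), 249.1262664794922, 144.8994140625, 97.38702392578125)
  blue [309.5 145. ] 686 [547. 188. 198.] [649.1 339.2  59. ]
  blue [379.3 221.2] 613 [579. -73. 117.] [616.9 -36.1  59. ]
  blue [340.5 282. ] 24 [ 426. -129.   52.] [ 423.5 -133.6   59. ]
  blue [294.9 286.7] 29 [349. -55.  10.] [332.1 -86.3  59. ]
  blue [382.  289.4] 29 [ 485. -204.   62.] [ 487.3 -201.9   59. ]
  blue [356.3 315.5] 32 [ 403. -219.   52.] [ 400.2 -222.3   59. ]
```

Run:
```python
from h import *
from fit import rect
C=np.array([(365.6,163.5),(370.1,203.2),(252.7,218.2),(247.5,180.7)])
P=onplane('top',C,12); print('corners',P.round(1).tolist()); e=[np.linalg.norm(P[i]-P[(i+1)%4]) for i in range(4)];print('edges',np.round(e))
for n in('top','side'):
    z=np.load(n+'0.npz');im=z['im'];hsv=cv2.cvtColor(im,cv2.COLOR_BGR2HSV)
    poly=proj(n,P); m=np.zeros(im.shape[:2],np.uint8); cv2.fillConvexPoly(m,poly.round().astype(int),1); m=cv2.dilate(m,np.ones((9,9)))
    b=im[...,0].astype(int);r=im[...,2].astype(int)
    print(n,poly.round(1).tolist())
    # colour of board vs table: r-b
    bd=(r-b<9)&(hsv[...,2]>125)&(m>0)
    bd=cv2.morphologyEx(bd.astype(np.uint8),cv2.MORPH_OPEN,np.ones((3,3)))
    print(rect(n,cv2.morphologyEx(bd,cv2.MORPH_CLOSE,np.ones((15,15))),12))
    v=im.copy(); v[bd>0]=(0,0,255); x,y,w,h=cv2.boundingRect(m); c=v[y:y+h,x:x+w]; cv2.imwrite(f'pics/bd_{n}.png',cv2.resize(c,(400,int(400*h/w))))
    # bench edge lines along long sides
a=cv2.imread('pics/bd_top.png');b=cv2.imread('pics/bd_side.png');H=max(len(a),len(b))
f=lambda q:np.vstack([q,np.zeros((H-len(q),400,3),np.uint8)])
cv2.imwrite('pics/bd.png',np.hstack([f(a),f(b)]))
```

```text
corners [[663.6, -113.8, 12.0], [526.0, -126.4, 12.0], [479.8, 276.8, 12.0], [609.1, 294.1, 12.0]]
edges [138. 406. 130. 412.]
top [[365.6, 163.5], [370.1, 203.2], [252.7, 218.2], [247.5, 180.7]]
(array([588.55511475,   4.36975098]), 246.99607849121094, 149.41859436035156, 96.8373122215271)
side [[411.5, 244.5], [372.6, 272.2], [273.0, 188.2], [307.0, 169.1]]
(array([592.05108643,  -8.77095032]), 214.94044494628906, 152.25332641601562, 96.93901681900024)
```

View pics/bd.png

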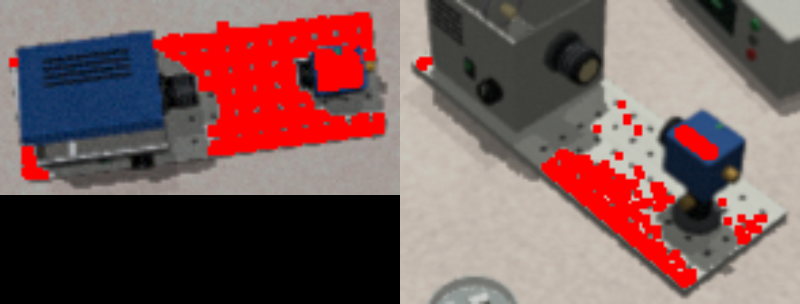

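The mask covers the board well in the top view except its shadowed parts, so I fit the four corners rigidly. The shut lid will give a better pose later. Now I measure the lid angle and plan the push.

```bash
cat >> h.py <<'E'
def rigid2(L,W):
    L,W=np.array(L,float),np.array(W,float)[:,:2]; l,w=L-L.mean(0),W-W.mean(0)
    a=np.arctan2((l[:,0]*w[:,1]-l[:,1]*w[:,0]).sum(),(l*w).sum()); c,s=np.cos(a),np.sin(a); R=np.array([[c,-s],[s,c]])
    t=W.mean(0)-R@L.mean(0); return a,t,W-(L@R.T+t)
E
python3 - <<'E'
from h import *
P=[[663.6,-113.8],[526,-126.4],[479.8,276.8],[609.1,294.1]]
a,t,r=rigid2([[70,-150],[-70,-150],[-70,260],[70,260]],P);print('yaw',a,'o',t,r.round(1).tolist())
a3,t3,r3=rigid2([[70,-150],[-70,-150],[-70,260]],P[:3]);print('3pt',a3,t3,r3.round(1).tolist())
a,t=a3,t3
R=np.array([[np.cos(a),-np.sin(a)],[np.sin(a),np.cos(a)]])
for n in('top','side'):
    z=np.load(n+'0.npz');im=z['im'];X=cloud(n,z['d']);hsv=cv2.cvtColor(im,cv2.COLOR_BGR2HSV)
    blue=((hsv[...,0]>100)&(hsv[...,0]<125)&(hsv[...,1]>120)).astype(np.uint8)
    _,l=cv2.connectedComponents(blue); sd=(273,188) if n=='top' else (309,147); m=cv2.erode((l==l[sd[1],sd[0]]).astype(np.uint8),np.ones((3,3)))>0
    Q=X[m]; Q=Q[~np.isnan(Q[:,0])]; B=np.c_[(Q[:,:2]-t)@R,Q[:,2]]
    print(n,len(Q),B.min(0).round(),B.max(0).round(),'ang',np.arctan2(B[:,2]-138,60-B[:,0])[np.hypot(B[:,2]-138,60-B[:,0])>60].mean())
    A=np.c_[B[:,:2],np.ones(len(B))]; k=np.linalg.lstsq(A,B[:,2],rcond=None)[0]; print(' slope ang',np.arctan(-k[0]),k)
# reachability of plan
from scipy.spatial.transform import Rotation as Ro
print(Ro.from_rotvec(arm.state()['eef_rot']).as_matrix().round(2).tolist())
E
```

```text
yaw 0.12231393586933219 o [576.33550491  28.08590655] [[-0.5, -1.5], [0.8, 2.9], [4.7, -0.8], [-5.0, -0.6]]
3pt 0.111239659206952 [578.17564398  28.04116556] [[-0.8, -0.5], [0.7, 2.4], [0.1, -1.9]]
top 1213 [-41.  98. 137.] [ 60. 235. 223.] ang 0.6919649539327366
 slope ang 0.6159389651351883 [-7.07795890e-01 -2.87022614e-03  1.89094511e+02]
side 493 [-42.  98. 155.] [ 47. 232. 216.] ang 0.6753214936587929
 slope ang 0.5664872353702611 [-6.36023714e-01 -5.84480950e-03  1.89334033e+02]
[[-0.96, 0.28, -0.0], [0.28, 0.96, -0.0], [0.0, -0.0, -1.0]]
```

```bash
cat >> h.py <<'E'
from scipy.spatial.transform import Rotation as Ro
A,T=0.1145,np.array([577.6,28.])
def bw(x,y,z): 
    c,s=np.cos(A),np.sin(A); return np.array([T[0]+c*x-s*y,T[1]+s*x+c*y,z])
def down(yaw): # tool y axis at world angle yaw
    y=np.array([np.cos(yaw),np.sin(yaw),0]);z=np.array([0,0,-1.]);return Ro.from_matrix(np.c_[np.cross(y,z),y,z]).as_rotvec()
E
python3 - <<'E'
from h import *
o=down(A+np.pi/2)
def pt(th,r=100,dz=0): return bw(60-r*np.cos(th)+6*np.sin(th),165,138+r*np.sin(th)+6*np.cos(th)+dz)
arm.move_gripper(0.0)
arm.move_to(pt(.75,dz=60),o)
arm.move_straight(pt(.75,dz=5),vel=120)
for th in (.6,.45,.3,.15,.05):
    c=arm.move_straight(pt(th),vel=50,contact_N=20); s=arm.state(); print(th,c,s['tcp_pos'],np.round(s['force'],1),round(s['time'],1))
    if c: break
E
```

```text
0.6 False [539.64939209 189.72094828 199.53893552] [0.5 0.4 1.6] 3.9
0.45 False [531.23459062 188.75883794 186.77272148] [-0.4  0.4  0. ] 4.3
0.3 False [524.94605759 188.0213309  173.06543551] [-0.1  0.5  0.1] 4.8
0.15 False [520.75917293 187.52833565 158.65872846] [0.1 0.1 0.1] 5.2
0.05 False [519.15447007 187.36615292 148.65707617] [-0.2 -0.3 -0.3] 5.6
```

Run:
```python
from h import *
p=np.array(arm.state()['tcp_pos'])
c=arm.move_straight([p[0],p[1],137],vel=12,contact_N=8); s=arm.state(); print(c,s['tcp_pos'],np.round(s['force'],1),s['time'])
snap('side','s1')
im=cv2.imread('pics/s1.png'); cv2.imwrite('pics/s1c.png',cv2.resize(im[90:260,240:420],(720,600)[:2] if 0 else (635,600)))
```

```text
True [519.34433506 187.4024177  143.94718795] [-1.3 -0.8  8.1] 6.1417
```

View pics/s1c.png

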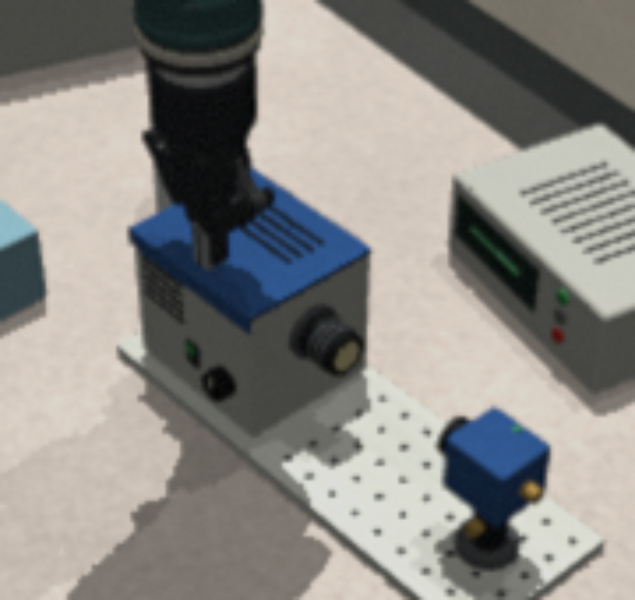

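The lid lies flat on the lamp house, and the stop came at z 143.9, which matches the shut height of 144. I press once more briefly, retreat, and measure the shut lid's rectangle and the detector head to refine the bench pose.

Run:
```python
from h import *
from fit import rect
p=np.array(arm.state()['tcp_pos'])
print(arm.move_straight([p[0],p[1],139],vel=12,contact_N=8),arm.state()['force'],arm.state()['tcp_pos'][2])
arm.move_straight([p[0],p[1],235],vel=150)
g=np.array([486.5,-202.3]); o=down(np.radians(10.4))
arm.move_to([*g,170],o); arm.move_gripper(0.55)
for n in('top','side'):
    im,d=snap(n,n+'2');X=cloud(n,d);hsv=cv2.cvtColor(im,cv2.COLOR_BGR2HSV)
    blue=((hsv[...,0]>100)&(hsv[...,0]<125)&(hsv[...,1]>110)).astype(np.uint8)
    _,l,st,ce=cv2.connectedComponentsWithStats(blue)
    for nm,q,z in(('lid',bw(0,165,144),144),('det',bw(0,-95,120),120)):
        px=proj(n,[q])[0]; k=1+np.argmin(np.hypot(*(ce[1:]-px).T)+1e4*(st[1:,4]<100))
        m=l==k
        print(n,nm,st[k],'z',np.nanmedian(X[m][:,2]).round(1),rect(n,m,z))
s=arm.state();print(s['tcp_pos'],s['time'],s['grip_width'],bw(0,165,144),np.degrees(A))
```

```text
True [-2.36302045 -1.01430339  7.60177738] 143.92153175043683
top lid [ 250  170   49   44 1620] z 143.4 (array([557.06530762, 192.88192749]), 143.83828735351562, 125.30176544189453, 96.83663606643677)
top det [346 173  18  18 259] z 119.0 (array([589.83514404, -63.90166473]), 55.882720947265625, 51.05119323730469, 96.89913320541382)
side lid [ 277  138   67   46 1617] z 143.1 (array([554.37518311, 190.07434082]), 151.95217895507812, 131.07015991210938, 97.42778396606445)
side det [366 210  11  22 175] z 113.6 (array([561.65179443, -65.95303345]), 69.47149658203125, 23.610565185546875, 55.6898193359375)
[ 486.51889757 -202.28939348  170.01651287] 9.2417 0.5500377311740291 [558.74875385 191.91958552 144.        ] 6.5603667542479265
```

Run:
```python
from h import *
import h
h.A=0.1195; h.T=np.array([578.,28.5])
xs=np.arange(-90,91,1.)
for n in('top','side'):
    im=np.load(n+'0.npz')['im'].astype(np.float32); im2=np.load(n+'2.npz')['im'].astype(np.float32)
    for (y0,y1) in((-135,-100),(-50,-20),(-20,10),(10,40)):
        ys=np.arange(y0,y1,2.)
        P=np.array([bw(x,y,12) for x in xs for y in ys]); px=proj(n,P).astype(np.float32).reshape(len(xs),len(ys),2)
        v=cv2.remap((im+im2)/2,px[...,0],px[...,1],cv2.INTER_LINEAR)
        f=np.median(v[...,2]-v[...,0],1); f=cv2.GaussianBlur(f.reshape(-1,1),(1,9),0,sigmaY=2).ravel()
        out=[]
        for c in(-70,70):
            w=(abs(xs-c)<=14); g=np.abs(np.gradient(f))[w]; g[g<g.max()*.4]=0; out.append((xs[w]*g).sum()/g.sum())
        print(n,y0,np.round(out,1),'mid',np.mean(out).round(2),'w',round(out[1]-out[0],1))
```

```text
top -135 [-67.1  72.4] mid 2.63 w 139.5
top -50 [-67.5  71.9] mid 2.2 w 139.5
top -20 [-67.7  72.1] mid 2.2 w 139.8
top 10 [-68.   71.6] mid 1.79 w 139.6
side -135 [-73.   75.6] mid 1.3 w 148.6
side -50 [-73.1  60.9] mid -6.08 w 134.1
side -20 [-72.9  66. ] mid -3.47 w 138.9
side 10 [-73.   72.9] mid -0.06 w 145.9
```

Run:
```python
from h import *
g=[486.5,-202.3]
arm.move_straight([*g,70],vel=150)
print(arm.move_straight([*g,31],vel=40,contact_N=6))
arm.move_gripper(0.0,squeeze=25)
s=arm.state();print(s['tcp_pos'],np.round(s['force'],1),'w',s['grip_width']*85,s['grip_force'],s['time'])
im,d=snap('side','s3'); cv2.imwrite('pics/s3c.png',cv2.resize(im[230:360,330:460],(600,600)))
```

```text
False
[ 486.61547657 -202.37427998   31.21395931] [0.2 0.4 4.1] w 11.708759815776967 28.349144160747528 11.5833
```

View pics/s3c.png

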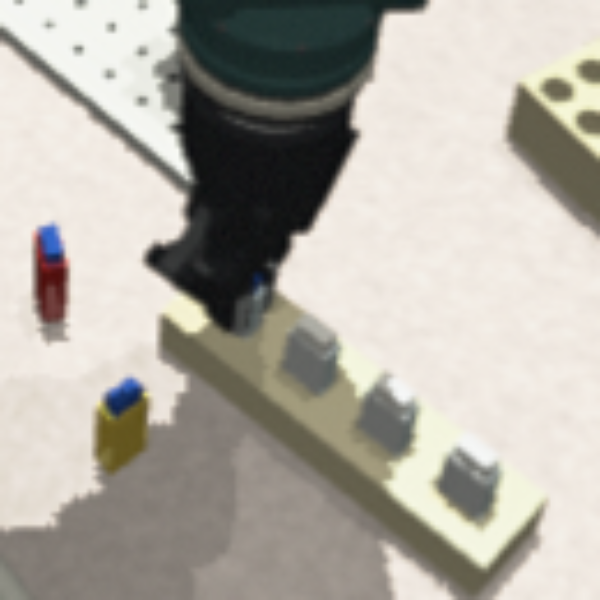

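The picture shows the pads on the frosted faces of the blue-stoppered cell (crop ≈ (250,305)), with the neighbours untouched. Lift and carry.

```bash
sed -i 's/^A,T=.*/A,T=0.122,np.array([579.2,29.])/' h.py
python3 - <<'E'
from h import *
g=[486.5,-202.3]
arm.move_straight([*g,60],vel=40); arm.move_straight([*g,195],vel=150)
s=arm.state();print('w',s['grip_width']*85,s['grip_force'],np.round(s['force'],1))
p=bw(0,0,195); o=down(A)
arm.move_straight(p,vel=150,attitude=o)
arm.move_straight(bw(0,0,94.2),vel=70,contact_N=8)
arm.dwell(.3)
s=arm.state();print(s['tcp_pos'],p,'w',s['grip_width']*85,s['grip_force'],np.round(s['force'],1),s['time'])
a,_=snap('side','s4');b,_=snap('top','t4')
cv2.imwrite('pics/c4.png',np.hstack([cv2.resize(a[140:270,290:420],(400,400)),cv2.resize(b[130:230,270:370],(400,400))]))
E
```

```text
w 12.132452063434153 27.80267894268036 [-0.2  0.2 -1.4]
[579.23087713  29.02327375  94.27449742] [579.2  29.  195. ] w 11.873039856828441 27.803125977516174 [ 0.2 -0.2  0.5] 17.2583
```

View pics/c4.png

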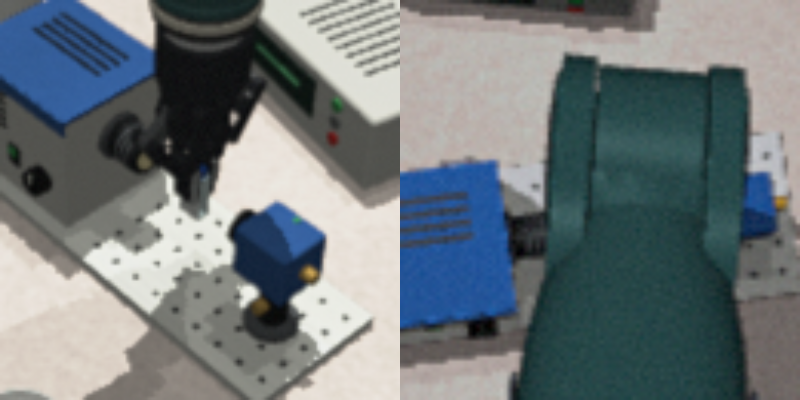

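Run:
```python
from h import *
Q=[bw(0,0,72.8),bw(0,0,126),bw(0,55,95),bw(0,-55,95),bw(0,-95,120)]
ps=proj('side',Q);pt=proj('top',Q);print(ps.round(1).tolist(),pt.round(1).tolist())
# tube side edges: dark profile across x, top view, at beam height (silhouette) 
im=np.load('top2.npz')['im'].astype(np.float32); im0=np.load('top0.npz')['im'].astype(np.float32)
xs=np.arange(-40,41,2.)
for y0,y1 in((58,66),(66,76),(-63,-57),(-69,-63),(-112,-80)):
    ys=np.arange(y0,y1+.1,2); z=120 if y1==-80 else 95
    px=proj('top',[bw(x,y,z) for x in xs for y in ys]).astype(np.float32).reshape(len(xs),len(ys),2)
    v=cv2.remap((im+im0)/2,px[...,0],px[...,1],cv2.INTER_LINEAR); print(y0,v[...,2].mean(1).round().astype(int).tolist())
# side: blue stopper of held cell
n='side';s=np.load('s4.npz');hsv=cv2.cvtColor(s['im'],cv2.COLOR_BGR2HSV);m=((hsv[...,0]>100)&(hsv[...,0]<125)&(hsv[...,1]>100)).astype(np.uint8)
_,l,st,ce=cv2.connectedComponentsWithStats(m)
print([(ce[k].round(1).tolist(),int(st[k,4])) for k in range(1,len(st)) if abs(ce[k]-ps[1]).max()<25])
c=np.load('side2.npz')['im'][150:240,315:395]; c=cv2.resize(c,(640,720),interpolation=cv2.INTER_CUBIC)
c4=cv2.resize(s['im'][150:240,315:395],(640,720),interpolation=cv2.INTER_CUBIC)
for w in(c,c4):
  for q in ps[:4]: cv2.drawMarker(w,tuple(((q-[315,150]+.5)*8).astype(int).tolist()),(0,0,255),0,14,1)
cv2.imwrite('pics/c5.png',cv2.resize(np.hstack([c,c4]),(800,450)))
```

```text
[[352.3, 208.6], [353.1, 193.4], [338.0, 191.6], [368.0, 213.7], [380.6, 215.1]] [[325.1, 186.6], [325.6, 184.9], [308.7, 188.2], [341.9, 183.7], [354.6, 181.2]]
58 [121, 108, 98, 93, 84, 81, 83, 88, 94, 96, 94, 84, 58, 38, 27, 26, 26, 29, 37, 46, 55, 60, 53, 49, 44, 42, 38, 34, 44, 63, 113, 151, 164, 170, 172, 172, 174, 175, 172, 165, 157]
66 [97, 95, 95, 94, 85, 80, 81, 88, 94, 96, 93, 74, 51, 32, 27, 25, 29, 32, 33, 42, 51, 56, 53, 48, 40, 35, 34, 33, 36, 50, 74, 102, 114, 119, 123, 130, 144, 154, 166, 161, 153]
-63 [176, 175, 174, 174, 172, 172, 171, 166, 166, 168, 157, 142, 105, 69, 34, 17, 7, 7, 9, 15, 24, 30, 30, 25, 20, 16, 15, 33, 81, 151, 169, 178, 176, 175, 174, 175, 176, 175, 175, 175, 173]
-69 [177, 162, 137, 127, 125, 128, 121, 104, 88, 80, 74, 64, 48, 31, 17, 14, 12, 11, 15, 19, 27, 29, 27, 22, 17, 15, 17, 23, 53, 88, 108, 130, 149, 162, 171, 176, 177, 176, 175, 174, 173]
-112 [92, 92, 91, 87, 78, 71, 49, 27, 15, 22, 30, 32, 32, 32, 30, 30, 30, 30, 31, 31, 30, 30, 30, 31, 33, 32, 32, 31, 31, 30, 28, 34, 64, 116, 163, 176, 177, 172, 161, 159, 161]
[([355.6, 194.5], 11)]
```

View pics/c5.png

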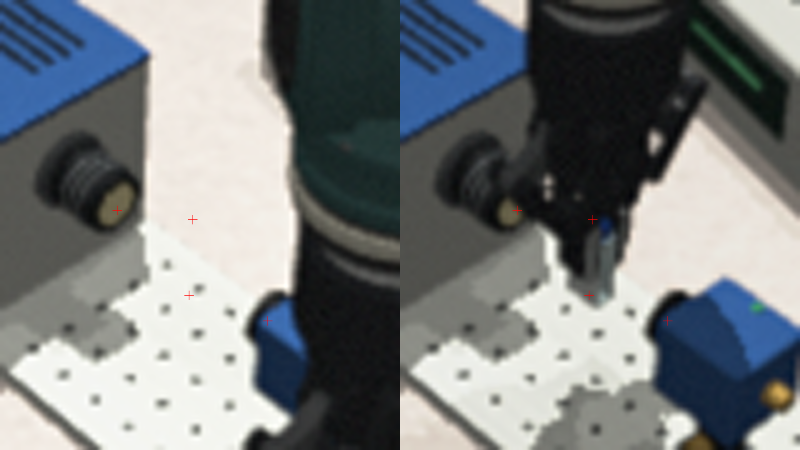

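The markers land on the tube ends to within about 1 px. The cell hangs upright, its lower end near (355,210) as predicted, clear of everything. The tube and board edges in the top view put the beam about 1 mm further along +x, so I shift by that and hand in.

Run:
```python
from h import *
arm.move_straight(bw(1,0,94.2),vel=20); arm.dwell(.5)
s=arm.state();print(s['tcp_pos'],'w',s['grip_width']*85,s['grip_force'],np.round(s['force'],1),np.abs(s['qd']).max(),s['time'])
_,d=arm.get_image('side');X=cloud('side',d);px=proj('side',[bw(-30,130,144)])[0].round().astype(int);print('lid z',X[px[1],px[0]].round(1))
print(arm.sign_off())
```

```text
[580.19702251  29.11313483  94.21658079] w 11.69079261612851 27.802568078041077 [-0.4  0.2 -0.3] 0.002179410443656932 18.1083
lid z [535.  158.4 142.1]
the job is handed in; nothing more can be done
None
```

I shut the lamp lid first. The blue-stoppered cell is now held by its frosted faces in the light path, touching nothing else, and I handed the job in at about 18 s. By my measurements it is within a millimetre or two of the beam's centre sideways. The height assumes the cell stood on its slot floor when I gripped it.

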